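# Raise the shelf of a stack-and-nest bench stand and load it

### The job

The two-tier bench stand is stored flat, with its shelf dropped down over the four posts on to the deck. Lift the shelf off the posts, turn it half a turn and lower it again so that all four pins come up through its small corner holes together and it rests level on the post shoulders, and then stand the amber reagent bottle upright on the raised shelf, beside the handle. Never tip the bottle over, and leave the other things on the bench where they are.

Things in the scene. Friction and masses are not known exactly. Their poses are not given: they have to be found in the camera images.
- stand: two-tier bench stand, fixed to the bench: grey deck plate 130 (x) x 180 (y) mm, top 12 mm above the bench, with four upright steel posts of 14 mm diameter at x = +46, y = +-72 mm (wide-spaced pair) and x = -46, y = +-48 mm (narrow-spaced pair). Origin: centre of the underside, on the bench; z up; x runs from the narrow pair to the wide pair
- stand_seat (a point): point midway between the posts at the height of their flat shoulders, 72 mm above the bench; axes as the stand's. From each shoulder rises a pin of 8 mm diameter, 14 mm long, its last 6 mm tapered to 3.6 mm. When the shelf is raised its origin comes here and its axes lie along the stand's
- stand_back (a point): point midway between the two wide-spaced posts at shoulder height; the point shelf_rim comes here when the shelf is raised
- shelf: loose aluminium shelf plate 130 (x) x 180 (y) x 6 mm, about 300 g, with an 18 mm high rim along its +x edge, 10 mm flanges on the short edges, four 2 mm rubber bumpers beneath and a black handle. Origin: centre of the plate's underside; z up; +x towards the rim. Starts nested on the deck, rim over the narrow posts, posts through its large holes, half a turn from the stand's axes
- shelf_grip (a point): centre of the handle's flat-sided grip bar, 41 mm above the shelf's underside, above its centre: 98 mm long (along the shelf's y), 12 mm thick (along its x), 18 mm high, 26 mm clear above the plate, an upright at each end. Take its middle from above, fingers closing along the shelf's x
- shelf_rim (a point): point on the shelf's underside 46 mm from its origin towards the rim. Holes through the plate: four small (11 mm diameter: take the pins, not the posts) at (+46, +-72) and (-46, +-48) mm in the shelf's x, y; four large (20 mm: let the posts right through) at (-46, +-72) and (+46, +-48) mm. Free plate for the bottle: on either side of the handle, e.g. 35 mm from it along x
- bottle: amber reagent bottle with black cap, 84 mm tall, 40 mm body diameter up to about 60 mm height, cap 30 mm diameter; about 110 g (give or take 30 per cent). The only amber bottle. Take it round the body. Origin: centre of its underside; z up
- tip_box: bystander: blue pipette tip box with clear lid, 77 x 122 x 67 mm, origin at the centre of its underside
- petri_dish: bystander: clear petri dish, 64 mm diameter, 14 mm high, origin at the centre of its underside
- syringe: bystander: thin glass micro syringe lying down, 168 mm long, 14 mm high, long axis along its y
- beaker: bystander: small glass beaker, 47 mm diameter, 58 mm high, origin at the centre of its underside
- cap_jar: bystander: clear jar of caps, 52 mm diameter, 50 mm high, origin at the centre of its underside

How it is judged (in metres and radians):
On the way, in this order (a step that is already met when the one before it is completed fails the run):
1. the shelf is lifted off the posts ((z of shelf in the frame of stand_seat above 0.02 m or horizontal distance between shelf and stand_seat above 0.15 m)), for 0.2 s.
2. the shelf rests raised on the four shoulders and is let go (z of shelf in the frame of stand_seat between -0.003 and 0.003 m and horizontal distance between shelf and stand_seat below 0.005 m and horizontal distance between shelf_rim and stand_back below 0.006 m and angle between shelf's own z axis and vertical below 0.03 rad and linear speed of shelf below 0.02 m/s and contact force between the fingers and shelf below 0.05 N), for 0.2 s.
At the end, for the whole second after the job is handed in: Shelf let go and at rest on the four shoulders: height within 3 mm, tilt under 0.03 rad, centre within 5 mm, rim over the wide-spaced posts within 6 mm. Bottle let go, at rest and upright (0.06 rad) on the shelf plate (4 mm), within 55 mm (x) and 80 mm (y) of its centre (all of step 2 and x of bottle in the frame of shelf between -0.055 and 0.055 m and y of bottle in the frame of shelf between -0.08 and 0.08 m and z of bottle in the frame of shelf between 0.002 and 0.01 m and angle between bottle's own z axis and vertical below 0.06 rad and linear speed of bottle below 0.02 m/s and contact force between the fingers and bottle below 0.05 N); the robot touches nothing.
It fails at once if the bottle is tipped over (more than 0.6 rad) (angle between bottle's own z axis and vertical above 0.6 rad).
It fails at once if another thing on the bench is moved by more than 30 mm or knocked over (distance of any of tip_box, petri_dish, cap_jar, beaker, syringe from where it was at the start of the episode above 0.03 m or angle between any of tip_box, petri_dish, cap_jar, beaker's own z axis and vertical above 0.5 rad).
It also fails if it takes over 64 s, if anything falls off the work surface, if the arm or the gripper's body presses on something with over 40 N, if the wrist force passes 120 N, or if a joint passes its speed limit or range.

### The arm

A 6-joint arm with a two-finger parallel gripper is mounted at the origin on a cart in front of the work surface, level with it; the furniture and walls round the work are solid. World frame = base frame: x ahead of the robot, y to its left, z up, the work surface at z = 0. Lengths are in mm, angles in rad, forces in N, time in s.
With the tool pointing down it reaches from about 350 to 875 mm from the base axis. Payload 4.2 kg.
Tool frame: the origin (TCP) lies at the very end of the fingers, on their centre line; the grasp point (between the pads) lies 19 mm behind it; z points along the fingers, y is the line along which they close (so a half turn about z gives the same grasp; the last joint's range is limited). The gripper opens to 87 mm and grips with 3 to 60 N. Pads are 19 mm wide; open, the fingers measure 117 mm over their backs; the gripper's body (75 mm by 190 mm) begins 51 mm behind the grasp point.
Start: joints at [-0.894, 0.385, 0.008, 0, -1.194, -0.259], TCP at [253.607, -571.212, 222.55] pointing down, gripper open.
Joint ranges: [-3.14, 3.14], [-1.21, 2.06], [-1.07, 1.41], [-3.16, 2.05], [-2.99, -0.16], [-3.1, 3.1]. Speed limits (rad/s): [2.79, 2.79, 3.14, 3.14, 3.14, 3.14].

### API

Orientations are given as a rotation vector (axis times angle).
In Python, from cell import r, camrig, ticket, observe gives the robot as it stands (r), with the cameras (camrig), the readings as plain functions and the job (ticket).
- The arm moves only by the shell command python3 inch.py 'ROWS'. ROWS is rows parted by semicolons, their numbers by spaces, 1 to 8 of them, each of 5 numbers: dx, dy, dz in mm, then a turn about the tool's z in rad, then the opening from 0.0 (shut) to 1.0 (fully open); each row shifts and turns the commanded pose from where the row before left it, along the tool's axes as they then stand; what a row does not reach is not made up. A row lasts 1/10 s, in which the tool goes at most 50 mm and 0.15 rad, less where a joint would pass 70% of its speed; a pose out of reach is approached as far as the arm can. The fingers move at their own pace and stop on an object; the grip force is fixed at half the most. Time passes only in rows, so rows that do not move let the fingers close. It prints the time, the measured TCP pose, the force, the opening and the grip force at its end.
- observe(): the state, without advancing time (a new reading comes with each control period).
- camrig.capture(name): name is "side" or "top" or "wrist"; returns the picture (384x512x3 uint8, red, green, blue); there is no depth.
- camrig.camera_params(name): a dict with "vfov" (degrees; the focal length in pixels is half the picture's height over the tangent of half this angle, whatever the lens; pixels are square), "cx", "cy" (the principal point, pixels), "position" and "orientation" of the camera in the world. Camera axes: x right, y down, z forward; pixel columns grow to the right and rows downward; lengths in mm; the calibration is good to about 2 mm. The wrist camera is an equidistant fisheye: a pixel r from the principal point sees the ray r / f radians off the axis. A picture is of the moment at which its call begins: read the wrist's pose just before it. camera_params takes no time and is no camera call; for the wrist camera it gives the pose at the moment of the call.
- ticket.finish_job(): hands the job in; it is judged then, once.
The state is a dict: "time": time; "joints": joint angles; "dq": joint speeds; "joint_efforts": joint torques, N m; "ee_pos": TCP position; "tool_rot": TCP orientation; "ft_force": force on the tool from outside, world axes, zero at the start; "moment": the same for the moment, N m; "gripper_width": opening from 0.0 (shut) to 1.0 (fully open); "finger_force": force on a finger pad.
Only numpy, scipy, OpenCV 4.12 (cv2) and the standard library are available. Lean on these libraries where they do the work, as an engineer would, in place of code of your own. Each camera call takes 0.05 s, during which the arm holds its last target. There are 200 camera calls.

## Working session

There is one attempt and no reset: what is moved stays moved. The work goes in short steps, Python scripts to look and compute and a shell command to move; the robot and the scene stay as the last step left them, time stands still between calls to the robot, and variables do not carry over. Pictures are saved under pics/ and viewed, at most 10 in all, crops included, and the job is handed in when it is done.

```bash
ls; mkdir -p pics
python3 - <<'E'
from cell import r, camrig, ticket, observe
import cv2,numpy as np
o=observe();print(o)
for n in("top","side"):
    im=camrig.capture(n);cv2.imwrite(f"pics/{n}0.png",im[:,:,::-1]);print(n,camrig.camera_params(n))
a=cv2.imread("pics/top0.png");cv2.imwrite("pics/a0.png",cv2.resize(a,(800,600),interpolation=cv2.INTER_CUBIC))
a=cv2.imread("pics/side0.png");cv2.imwrite("pics/b0.png",cv2.resize(a,(800,600),interpolation=cv2.INTER_CUBIC))
print(camrig.camera_params("wrist"))
E
```

```text
cell.py
inch.py
pics
{'time': 0.0, 'joints': array([-8.94427696e-01,  3.85574599e-01,  6.62898594e-03, -5.31870408e-04,
       -1.19397644e+00, -2.58596463e-01]), 'dq': array([-0.00083506, -0.00149528, -0.00146642,  0.00098721,  0.00044478,
        0.00130016]), 'joint_efforts': array([ 4.87448051e-04, -3.90657806e+01,  1.87401563e+01,  4.21955198e+00,
        1.10552309e-02, -1.98477874e-04]), 'ee_pos': array([ 253.35991183, -570.68886557,  221.44505963]), 'tool_rot': array([ 0.65106409, -3.0728591 , -0.0033302 ]), 'ft_force': array([ 0.06107974, -0.11585975,  0.01215203]), 'moment': array([-0.00395577, -0.0161279 , -0.00527449]), 'finger_force': 0.0, 'gripper_width': 1.00089131858996}
top {'vfov': 44.104453635779514, 'cx': 256.368374856386, 'cy': 190.01503593251041, 'position': array([ 467.60055591,  -85.90467526, 1148.34367459]), 'orientation': array([-2.17058004,  2.16804366, -0.13085506])}
side {'vfov': 56.32383522923028, 'cx': 258.6416338678134, 'cy': 191.21322329195866, 'position': array([ 514.21166664, -890.47437747,  405.62909038]), 'orientation': array([-1.97041702,  0.13740788, -0.05291965])}
{'vfov': 65.70646984690485, 'cx': 255.81021519889526, 'cy': 200.93820356226942, 'position': array([ 189.34135067, -598.49096434,  383.17136102]), 'orientation': array([1.62667418, 2.50113267, 0.32969339])}
```

View pics/a0.png

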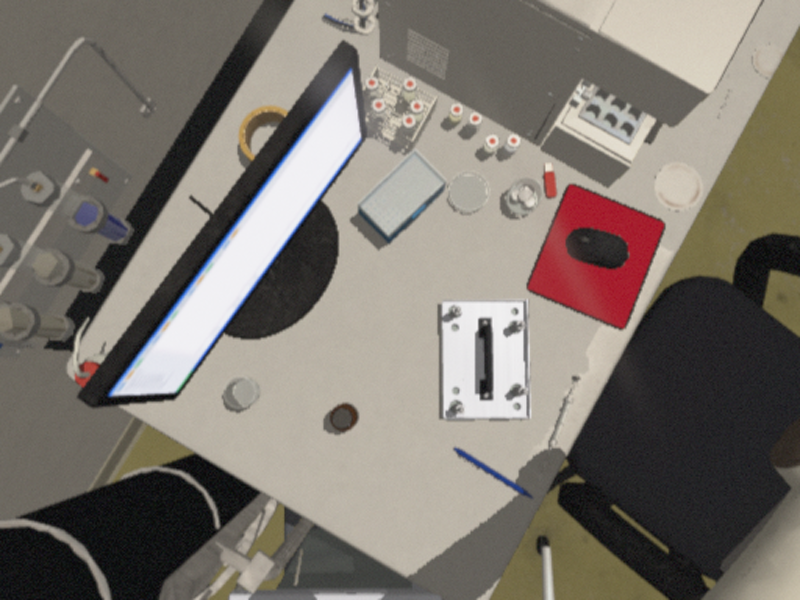

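View pics/b0.png

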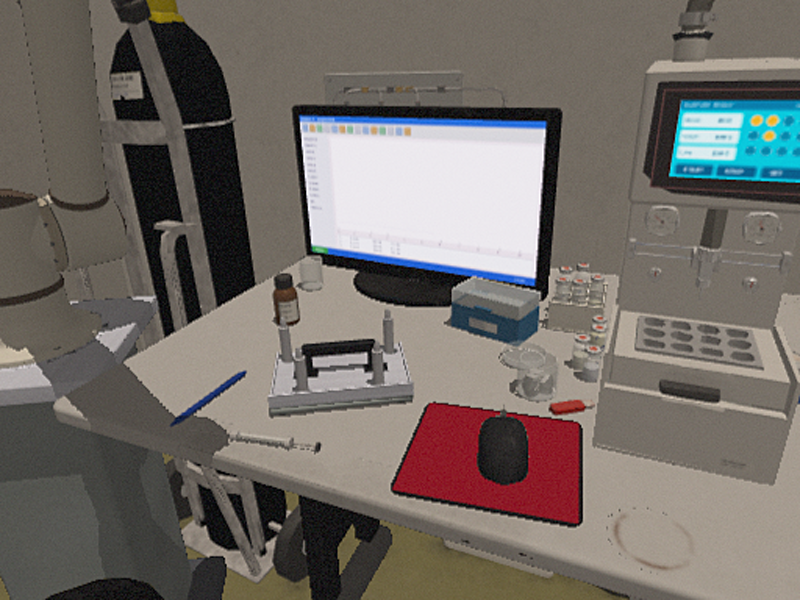

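```bash
cat > h.py <<'E'
import cv2,numpy as np
from scipy.spatial.transform import Rotation as R
from cell import r, camrig, ticket, observe
def ray(c,u,v):
    f=192/np.tan(np.radians(c["vfov"])/2); d=np.array([(u-c["cx"])/f,(v-c["cy"])/f,1.])
    return c["position"],R.from_rotvec(c["orientation"]).apply(d/np.linalg.norm(d))
def wray(c,u,v):
    f=192/np.tan(np.radians(c["vfov"])/2); d=np.array([u-c["cx"],v-c["cy"]]);n=np.hypot(*d);t=n/f
    return c["position"],R.from_rotvec(c["orientation"]).apply(np.r_[d/max(n,1e-9)*np.sin(t),np.cos(t)])
def tri(*rs):
    A=sum(np.eye(3)-np.outer(d,d) for p,d in rs);b=sum((np.eye(3)-np.outer(d,d))@p for p,d in rs)
    x=np.linalg.solve(A,b);return x,[np.linalg.norm((np.eye(3)-np.outer(d,d))@(x-p)) for p,d in rs]
def at(ra,z): p,d=ra;return p+d*(z-p[2])/d[2]
def proj(c,X):
    f=192/np.tan(np.radians(c["vfov"])/2);q=R.from_rotvec(c["orientation"]).inv().apply(np.atleast_2d(X)-c["position"])
    return q[:,:2]/q[:,2:]*f+[c["cx"],c["cy"]]
def wproj(c,X):
    f=192/np.tan(np.radians(c["vfov"])/2);q=R.from_rotvec(c["orientation"]).inv().apply(np.atleast_2d(X)-c["position"])
    n=np.hypot(q[:,0],q[:,1]);return q[:,:2]/n[:,None]*(f*np.arctan2(n,q[:,2]))[:,None]+[c["cx"],c["cy"]]
E
python3 - <<'E'
from h import *
a=cv2.imread("pics/top0.png")[180:290,200:350];cv2.imwrite("pics/a1.png",cv2.resize(a,None,fx=5,fy=5,interpolation=cv2.INTER_CUBIC))
a=cv2.imread("pics/side0.png")[165:270,165:275];cv2.imwrite("pics/b1.png",cv2.resize(a,None,fx=5.5,fy=5.5,interpolation=cv2.INTER_CUBIC))
E
```

```text
(no output)
```

View pics/a1.png

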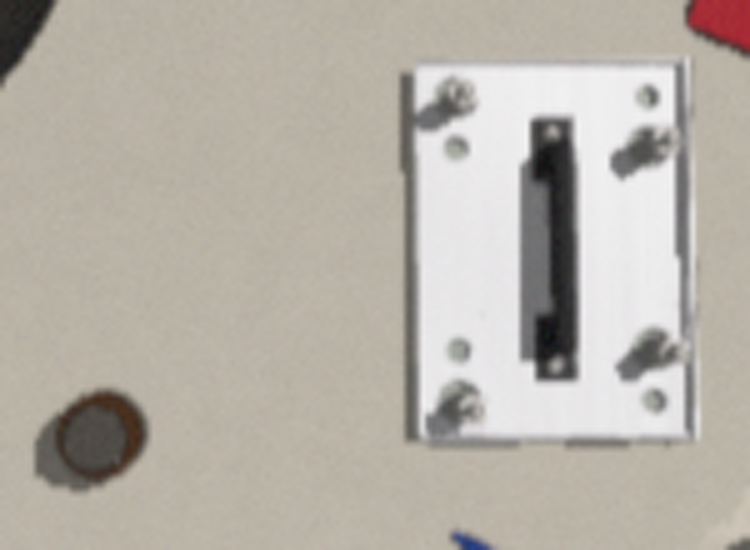

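View pics/b1.png

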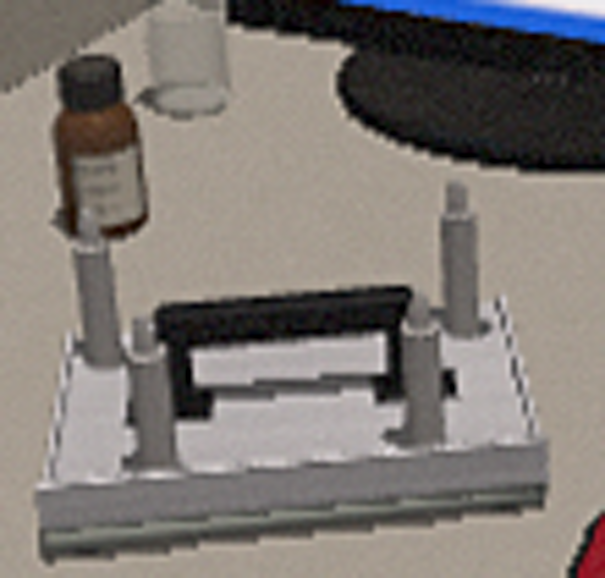

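Run:
```python
from h import *
T=camrig.camera_params("top");S=camrig.camera_params("side")
t=lambda x,y:ray(T,200+x/5,180+y/5)
s=lambda x,y:ray(S,165+x/5.5,165+y/5.5)
for n,a,b in [("wideL",(461,88),(458,183)),("wideR",(472,400),(88,212)),("narL",(663,138),(421,295)),("narR",(672,347),(143,318)),("cap",(94,435),(90,63))]:
    print(n,*tri(t(*a),s(*b)))
for h in [(648,97),(655,401),(457,148),(459,350)]: print("hole",at(t(*h),20))
for h in [(563,123),(570,375)]: print("bar",at(t(*h),64))
print("botbase",at(s(103,225),0), tri(t(570,375),s(160,315)),tri(t(563,123),s(412,294)))
o=observe();print(R.from_rotvec(o["tool_rot"]).as_matrix())
W=camrig.camera_params("wrist");M=R.from_rotvec(o["tool_rot"]);print("cam in tool",M.inv().apply(W["position"]-o["ee_pos"]),(M.inv()*R.from_rotvec(W["orientation"])).as_matrix())
print(*[(np.round(at(ray(T,u/1.5625,v/1.5625),0))) for u,v in [(241,393),(403,195),(470,193),(522,197),(565,410),(343,417)]])
```

```text
wideL [ 569.21680359 -177.5428391    83.94034174] [np.float64(0.6663476671018317), np.float64(0.6663476671017524)]
wideR [ 427.27094467 -181.43378742   85.13158563] [np.float64(1.8928956419664091), np.float64(1.8928956419664238)]
narL [ 547.06185845 -268.7076474    82.74094264] [np.float64(0.9185962207013363), np.float64(0.918596220701026)]
narR [ 451.70015977 -271.0148726    83.72271623] [np.float64(0.8574895341518934), np.float64(0.8574895341518748)]
cap [413.66999536 -13.47305603  84.95301561] [np.float64(0.08397891210944251), np.float64(0.08397891210927491)]
hole [ 570.42478284 -272.58743322   20.        ]
hole [ 426.35322016 -273.52792009   20.        ]
hole [ 545.84983006 -180.88510699   20.        ]
hole [ 450.19936694 -181.10999217   20.        ]
bar [ 554.3644514  -226.00048511   64.        ]
bar [ 439.63811104 -227.75076883   64.        ]
botbase [410.16744227  -9.6320547    0.        ] (array([ 446.13054772, -227.52529727,   61.77252446]), [np.float64(6.566054491071626), np.float64(6.566054491071686)]) (array([ 550.71333946, -226.22151333,   61.76686367]), [np.float64(3.8176972920687002), np.float64(3.817697292068957)])
[[-9.14031222e-01 -4.05642825e-01 -9.07249169e-04]
 [-4.05643820e-01  9.14029578e-01  1.73842031e-03]
 [ 1.24074849e-04  1.95699046e-03 -9.99998077e-01]]
cam in tool [  69.82416451    0.93254325 -161.57547028] [[ 1.38408042e-04 -9.66197638e-01 -2.57802453e-01]
 [ 9.99999929e-01  4.31924981e-05  3.74998536e-04]
 [-3.51187568e-04 -2.57802487e-01  9.66197575e-01]]
[446. 147.   0.] [ 757. -101.    0.] [ 761. -207.    0.] [ 755. -290.    0.] [ 420. -350.    0.] [410.  -9.   0.]
```

```bash
python3 inch.py '-40 24 0 0 1;-40 24 0 0 1;-40 24 0 0 1;-40 24 0 0 1;-40 24 0 0 1;-40 24 0 0 1;-40 24 0 0 1;-40 24 0 0 1'; python3 inch.py '-44 24 0 0 1;0 0 0 .14 1;0 0 0 .14 1;0 0 0 .133 1;0 0 0 0 1;0 0 0 0 1'
python3 - <<'E'
from h import *
o=observe();c=camrig.camera_params("wrist");im=camrig.capture("wrist");cv2.imwrite("pics/w1.png",im[:,:,::-1])
np.save("w1.npy",c,allow_pickle=True)
print(o["ee_pos"],o["joints"],R.from_rotvec(o["tool_rot"]).as_matrix()[:,:2].T,o["time"])
X=[[x,y,86] for x,y in [(569.2,-177.5),(427.3,-181.4),(547,-268.7),(451.7,-271)]]
p=wproj(c,X);print(p)
im=im[:,:,::-1];cv2.imwrite("pics/w1b.png",cv2.resize(im,(800,600),interpolation=cv2.INTER_CUBIC))
E
```

```text
time: 0.9
ee_pos: [468.7, -264.0, 222.3]
tool_rot: [0.652, -3.073, -0.0]
ft_force: [0.3, -0.7, -0.1]
gripper_width: 1.001
finger_force: 0.0
time: 1.5
ee_pos: [498.4, -226.2, 222.3]
tool_rot: [0.012, -3.141, -0.0]
ft_force: [0.2, 0.3, 0.0]
gripper_width: 1.003
finger_force: 0.0
[ 498.36185576 -226.16206753  222.25005201] [-1.29770269e-01  2.53354066e-01 -1.84230014e-01 -1.10809019e-04
 -1.13388097e+00 -1.43345065e+00] [[-9.99971450e-01 -7.52847331e-03  6.48684733e-04]
 [-7.52835087e-03  9.99971643e-01  1.90981063e-04]] 1.5
[[298.06832997 254.96622579]
 [300.01301753 123.60606087]
 [215.05281752 235.94894268]
 [210.45024442 147.08145694]]
```

View pics/w1b.png

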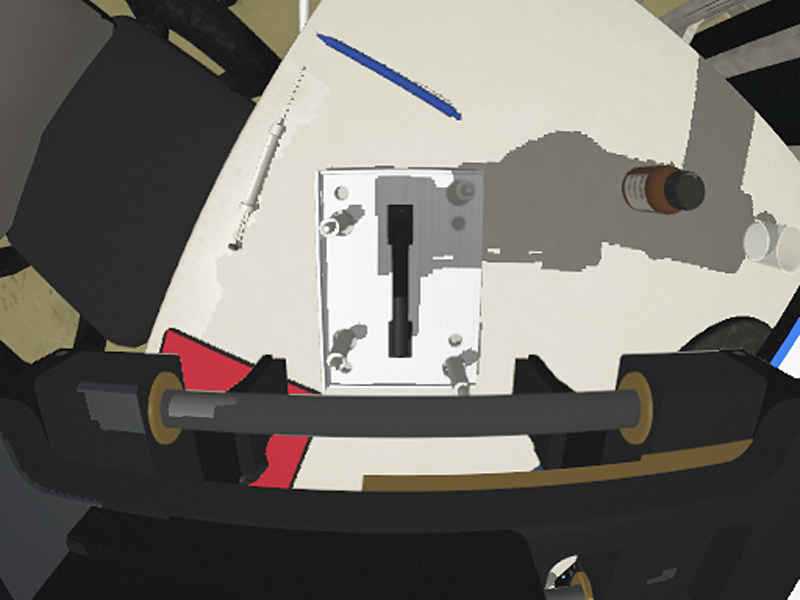

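Run:
```python
import cv2
a=cv2.imread("pics/w1.png")[106:256,200:320];cv2.imwrite("pics/w1c.png",cv2.resize(a,None,fx=4,fy=4,interpolation=cv2.INTER_CUBIC))
```

```text
(no output)
```

View pics/w1c.png

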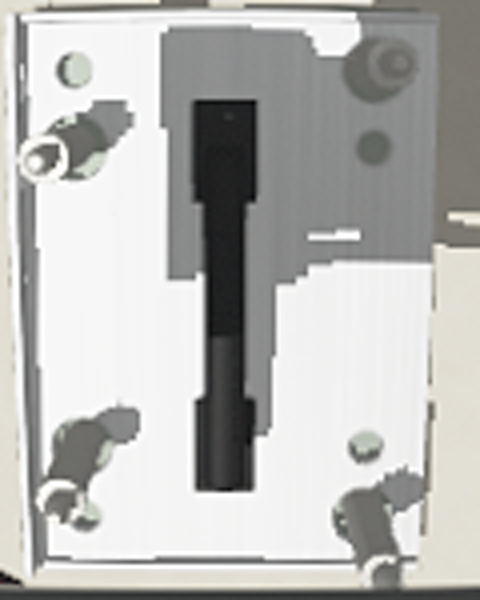

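```bash
cat > fit.py <<'E'
from h import *
from scipy.optimize import least_squares
def fit(obs,loc,x0,dz=False):  # obs: list of (ray fn cam, loc xyz, uv, kind)
    def pts(p,l): c,s=np.cos(p[2]),np.sin(p[2]);return np.array([p[0]+c*l[0]-s*l[1],p[1]+s*l[0]+c*l[1],l[2]])
    def f(p): return np.concatenate([((wproj if k=="w" else proj)(c,pts(p,l))[0]-uv) for k,c,l,uv in obs])
    s=least_squares(f,x0);return s.x,s.fun.reshape(-1,2)
E
python3 - <<'E'
from fit import *
T=camrig.camera_params("top");W=np.load("w1.npy",allow_pickle=True).item()
w=lambda x,y:np.array([200+x/4-.375,106+y/4-.375]);t=lambda x,y:np.array([200+x/5-.4,180+y/5-.4])
# stand frame: wide x=+46,y=-72 is far(+X world)
st_w=[("w",W,(-46,48,86),w(38,158)),("w",W,(46,72,86),w(396,62)),("w",W,(46,72,72),w(387,62)),("w",W,(-46,48,72),w(45,158)),("w",W,(-46,-48,72),w(64,499)),("w",W,(46,-72,86),w(384,575))]
st_t=[("t",T,(46,-72,86),t(461,88)),("t",T,(46,72,86),t(472,400)),("t",T,(-46,-48,86),t(663,138)),("t",T,(-46,48,86),t(672,347))]
sh_w=[("w",W,(46,-72,20),w(75,70)),("w",W,(-46,-48,20),w(374,147)),("w",W,(-46,48,20),w(366,446)),("w",W,(46,72,20),w(85,517))]
sh_t=[("t",T,(46,72,20),t(648,97)),("t",T,(46,-72,20),t(655,401)),("t",T,(-46,48,20),t(457,148)),("t",T,(-46,-48,20),t(459,350))]
for n,o,x0 in [("stand w",st_w,(498,-226,1.58)),("stand t",st_t,(498,-226,1.58)),("shelf w",sh_w,(498,-226,-1.57)),("shelf t",sh_t,(498,-226,-1.57))]:
    p,e=fit(o,None,x0);print(n,p,np.round(e,2).tolist())
print("bar",[at(wray(W,*w(*q)),64) for q in[(224,150),(226,440)]],at(wray(W,*w(225,300)),64))
E
```

```text
stand w [ 496.61188591 -226.28950156    1.59824643] [[-1.23, 0.21], [0.59, -1.43], [0.9, -1.28], [-0.9, -0.77], [-1.01, 0.03], [1.81, 4.07]]
stand t [ 499.95242547 -223.41465219    1.58961103] [[-0.17, -0.8], [-0.66, 1.35], [0.55, -0.89], [0.29, 0.29]]
shelf w [ 498.96398686 -224.90944087   -1.56326122] [[-0.41, -0.11], [0.21, 0.13], [0.23, 0.21], [-0.01, -0.23]]
shelf t [ 499.15429702 -226.08793154   -1.56597866] [[0.04, 0.0], [-0.07, -0.04], [-0.03, -0.05], [0.06, 0.09]]
bar [array([ 449.23203561, -225.51326497,   64.        ]), array([ 530.47608142, -224.33412572,   64.        ])] [ 490.30507207 -224.92775515   64.        ]
```

```bash
python3 inch.py '-40 0 0 0 1;-40 0 0 0 1;0 0 0 0 1;0 0 0 0 1'
python3 - <<'E'
from h import *
c=camrig.camera_params("wrist");im=camrig.capture("wrist")[:,:,::-1];cv2.imwrite("pics/w2.png",im)
np.save("w2.npy",c,allow_pickle=True)
p=wproj(c,[[499,-225,72]])[0];print(p,observe()["ee_pos"],observe()["time"])
u,v=int(p[0])-60,int(p[1])-75;v=max(v,0);print(u,v)
cv2.imwrite("pics/w2c.png",cv2.resize(im[v:v+150,u:u+120],None,fx=4,fy=4,interpolation=cv2.INTER_CUBIC))
E
```

```text
time: 1.95
ee_pos: [578.6, -225.8, 221.4]
tool_rot: [0.009, -3.14, -0.001]
ft_force: [-0.5, 0.3, 0.6]
gripper_width: 1.002
finger_force: 0.0
[255.80779625 114.83786763] [ 577.9420736  -225.85976187  221.91408997] 2.0
195 39
```

View pics/w2c.png

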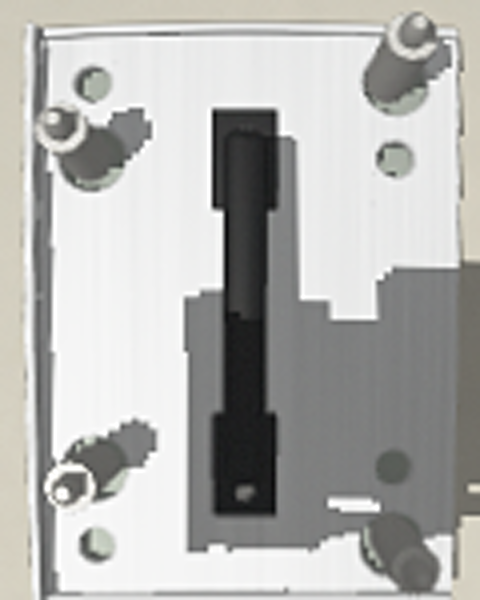

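Run:
```python
from fit import *
W=np.load("w2.npy",allow_pickle=True).item()
w=lambda x,y:np.array([195+x/4-.375,39+y/4-.375])
sho=[((-46,48,72),(62,129)),((46,72,72),(414,37)),((-46,-48,72),(71,487)),((46,-72,72),(413,569))]
tip=[((-46,48,86),(57,119)),((46,72,86),(419,24)),((-46,-48,86),(67,491))]
hol=[((46,-72,20),(94,83)),((-46,-48,20),(395,159)),((-46,48,20),(393,466)),((46,72,20),(98,544))]
mk=lambda L:[("w",W,l,w(*q)) for l,q in L]
for n,L,x0 in [("stand sho",sho,(498,-226,1.58)),("stand",sho+tip,(498,-226,1.58)),("shelf",hol,(498,-226,-1.57))]:
    p,e=fit(mk(L),None,x0);print(n,p,np.round(e,2).tolist())
print(at(wray(W,*w(246,300)),64))
```

```text
stand sho [ 498.14756224 -226.03372869    1.58925436] [[-0.2, -0.56], [-0.02, -0.38], [-0.44, 0.17], [0.66, 0.79]]
stand [ 498.14567443 -225.74181655    1.59071819] [[0.01, -0.51], [0.16, -0.43], [-0.1, 0.23], [1.03, 0.72], [-0.82, -0.41], [0.85, -0.55], [-1.05, 0.93]]
shelf [ 499.06010388 -224.98147316   -1.5638877 ] [[-0.42, -0.25], [0.42, -0.44], [0.3, 0.47], [-0.31, 0.22]]
[ 497.44478794 -224.66018768   64.        ]
```

```bash
python3 inch.py '40 .5 20 0 1;39 .5 30 0 1;0 0 40 0 1;0 0 40 0 1;0 0 30 0 1;0 0 16 0 1;0 0 9 0 1;0 0 0 0 1'; python3 inch.py '0 0 0 0 0;0 0 0 0 0;0 0 0 0 0;0 0 0 0 0;0 0 0 0 0;0 0 0 0 0'
```

```text
time: 2.8
ee_pos: [498.4, -225.2, 37.2]
tool_rot: [0.007, -3.14, -0.0]
ft_force: [-0.6, 0.4, -0.3]
gripper_width: 1.002
finger_force: 0.0
time: 3.4
ee_pos: [499.6, -225.2, 37.7]
tool_rot: [-0.008, 3.141, -0.0]
ft_force: [-0.8, -0.6, 0.3]
gripper_width: 0.54
finger_force: 0.0
```

```bash
python3 inch.py '0 0 0 0 0;0 0 0 0 0;0 0 0 0 0;0 0 0 0 0;0 0 0 0 0;0 0 0 0 0;0 0 0 0 0;0 0 0 0 0'; python3 inch.py '0 0 -5 0 0;0 0 -10 0 0;0 0 -15 0 0;0 0 -15 0 0;0 0 -15 0 0;0 0 -15 0 0;0 0 -15 0 0;0 0 0 0 0'
```

```text
time: 4.2
ee_pos: [499.6, -225.3, 37.5]
tool_rot: [-0.008, 3.142, -0.0]
ft_force: [1.0, -1.0, -0.1]
gripper_width: 0.131
finger_force: 30.0
time: 5.0
ee_pos: [501.0, -225.3, 130.2]
tool_rot: [-0.008, 3.136, -0.001]
ft_force: [0.9, -0.0, -2.8]
gripper_width: 0.135
finger_force: 30.0
```

```bash
T='0 0 0 -.15 0'; python3 inch.py '0 0 -10 -.1 0;0 0 0 -.14 0;0 0 0 -.14 0;0 0 0 -.14 0;0 0 0 -.14 0;0 0 0 -.14 0;0 0 0 -.14 0;0 0 0 -.14 0'; python3 inch.py '0 0 0 -.14 0;0 0 0 -.14 0;0 0 0 -.14 0;0 0 0 -.14 0;0 0 0 -.14 0;0 0 0 -.14 0;0 0 0 -.14 0;0 0 0 -.14 0';python3 inch.py '0 0 0 -.14 0;0 0 0 -.14 0;0 0 0 -.14 0;0 0 0 -.14 0;0 0 0 -.14 0;0 0 0 -.14 0;0 0 0 -.114 0;0 0 0 0 0'
python3 - <<'E'
from h import *
for i in range(3):
    o=observe();print(o["ee_pos"],R.from_rotvec(o["tool_rot"]).as_matrix()[:,:2].T.round(4).tolist(),o["ft_force"],o["moment"],o["joints"][5])
    im=camrig.capture("top")[:,:,::-1]
cv2.imwrite("pics/t2.png",im)
cv2.imwrite("pics/t2c.png",cv2.resize(im[180:290,245:365],None,fx=5,fy=5,interpolation=cv2.INTER_CUBIC))
im=camrig.capture("side")[:,:,::-1];cv2.imwrite("pics/s2.png",im)
E
```

```text
time: 5.8
ee_pos: [498.8, -224.8, 136.7]
tool_rot: [1.628, -2.686, -0.003]
ft_force: [-0.9, 0.5, -3.0]
gripper_width: 0.134
finger_force: 30.0
time: 6.6
ee_pos: [498.8, -224.8, 136.7]
tool_rot: [-2.807, 1.411, 0.003]
ft_force: [-0.1, -0.3, -2.5]
gripper_width: 0.135
finger_force: 30.0
time: 7.4
ee_pos: [498.9, -224.8, 136.7]
tool_rot: [-3.141, -0.026, 0.003]
ft_force: [0.9, -0.5, -3.7]
gripper_width: 0.133
finger_force: 30.0
[ 498.85075035 -224.82044458  136.7401712 ] [[0.9999, 0.0165, -0.0017], [0.0165, -0.9999, -0.0009]] [ 0.85058921 -0.54795354 -3.67753828] [-0.06556743  0.19249102 -0.00721856] 1.7151988476245532
[ 498.98986059 -224.89238122  136.89498819] [[0.9999, 0.0145, -0.0013], [0.0145, -0.9999, -0.0007]] [ 0.59526138 -0.46388236 -3.35394131] [-0.13578866  0.06837746 -0.05914932] 1.7131105656158878
[ 499.11637602 -224.98116918  137.02700726] [[0.9999, 0.0144, -0.0011], [0.0144, -0.9999, -0.0005]] [ 0.40709037  0.63899691 -2.77357467] [-0.11301112  0.13377105  0.03256429] 1.7129807833262611
```

View pics/t2c.png

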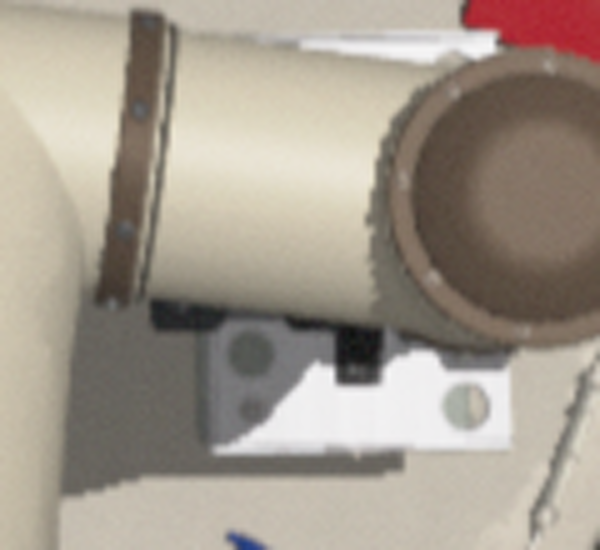

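Run:
```python
from fit import *
T=camrig.camera_params("top");W=np.load("w1.npy",allow_pickle=True).item();W2=np.load("w2.npy",allow_pickle=True).item()
w=lambda x,y:np.array([200+x/4-.375,106+y/4-.375]);t=lambda x,y:np.array([245+x/5-.4,180+y/5-.4])
w2=lambda x,y:np.array([195+x/4-.375,39+y/4-.375])
a=[("w",W,(46,72,72),w(388,62)),("w",W,(-46,48,72),w(45,158)),("w",W,(-46,-48,72),w(64,499))]
b=[("w",W2,(-46,48,72),w2(62,129)),("w",W2,(46,72,72),w2(414,37)),("w",W2,(-46,-48,72),w2(71,487)),("w",W2,(46,-72,72),w2(413,569))]
for o in(a,a+b):
    p,e=fit(o,None,(498,-226,1.58));print("stand",p,e.round(2).tolist())
h=[("t",T,(46,72,119.4),t(252,409)),("t",T,(46,48,119.4),t(252,352)),("t",T,(-46,72,119.4),t(466,407))]
p,e=fit(h,None,(498,-226,1.58));print("shelf now",p,e.round(2).tolist())
c=camrig.camera_params("wrist");im=camrig.capture("wrist")[:,:,::-1];cv2.imwrite("pics/w3.png",im);np.save("w3.npy",c,allow_pickle=True)
q=wproj(c,[[498,-226,119]])[0];print(q)
u=int(q[0])-75;v=max(int(q[1])-85,0);print(u,v)
A=cv2.resize(im[v:v+150,u:u+150],None,fx=4,fy=4,interpolation=cv2.INTER_CUBIC)
cv2.imwrite("pics/w3c.png",A)
```

```text
stand [ 497.36241626 -225.7864902     1.60087892] [[0.93, -0.67], [-0.53, 0.05], [-0.42, 0.76]]
stand [ 497.86129295 -226.01751723    1.5929686 ] [[1.24, 0.14], [-0.4, 0.16], [-0.96, 0.87], [-0.35, -0.66], [-0.26, -0.79], [-0.25, 0.06], [0.94, 0.37]]
shelf now [ 499.91690869 -225.11220978    1.57778678] [[0.09, -0.09], [-0.08, 0.06], [-0.01, 0.02]]
[258.77208145 235.75943564]
183 150
```

View pics/w3c.png

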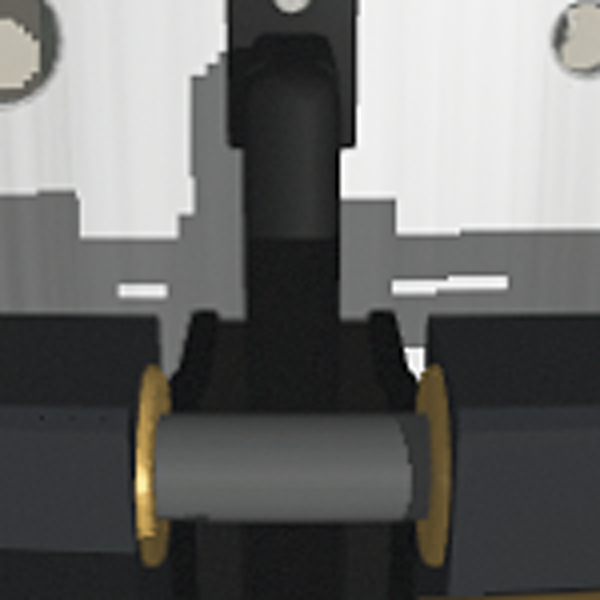

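Run:
```python
from fit import *
c=np.load("w3.npy",allow_pickle=True).item()
w=lambda x,y:np.array([183+x/4-.375,150+y/4-.375])
for q in [(588,42),(-2,40)]: print(at(wray(c,*w(*q)),119.4))
p,e=fit([("w",c,(-46,-48,119.4),w(588,42)),("w",c,(46,-48,119.4),w(-2,40))],None,(498,-226,1.58));print(p,e)
# finer: automatic hole detection in wrist image, all blobs in plate
im=cv2.imread("pics/w3.png");X=[]
loc=[(-46,-48),(46,-48),(46,-72),(-46,-72)]
s,k=np.sin(1.585),np.cos(1.585)
P=wproj(c,[[499+k*a-s*b,-225+s*a+k*b,119.4] for a,b in loc]);print(P)
g=cv2.cvtColor(im,cv2.COLOR_BGR2GRAY)
for u,v in P:
    u,v=int(round(u)),int(round(v));print(u,v);print(g[max(v-18,0):v+19:2,u-18:u+19:2]//10)
```

```text
[ 548.22841955 -268.92929774  119.4       ]
[ 547.10258147 -177.74578593  119.4       ]
[ 499.66250433 -223.92992626    1.58314344] [[ 0.62716724  0.02747134]
 [-0.62786987  0.02334218]]
[[331.71650619 161.13657047]
 [183.05157163 160.8359878 ]
 [181.94856165 122.07293051]
 [332.97610273 122.42604687]]
332 161
[[23 23 23 23 23 23 23 23 23 23 23 23 23 23 23 23 23 23 24]
 [23 23 23 23 23 23 23 23 23 23 23 23 23 23 23 23 23 23 24]
 [23 23 23 23 23 23 23 23 23 23 23 23 23 23 23 23 23 23 24]
 [23 23 23 23 23 23 23 24 22 23 23 23 23 23 23 23 23 23 24]
 [23 23 23 23 23 22 10 17 18 11 16 22 23 23 23 23 23 23 24]
 [23 23 23 23 22 15 19 18 18 19 13 14 23 23 23 23 23 23 24]
 [23 23 23 23 15  9 20 18 18 18 18 10 16 23 23 23 23 23 24]
 [23 23 23 21 10 12 19 18 18 18 19 10 12 23 23 23 23 23 24]
 [23 23 23 20  8 12 18 18 18 18 19 10 14 22 23 23 23 23 23]
 [23 23 23 20  9 18 18 18 18 18 19  8 15 22 23 23 23 23 24]
 [23 23 23 22 14 18 18 18 18 19 17  9 16 23 23 23 23 23 23]
 [23 23 23 23 18 18 18 18 18 17  9 15 19 23 23 23 23 23 23]
 [23 23 23 23 22 18 13 13 11 12 15 19 23 23 23 23 23 23 23]
 [23 23 
[... 3099 characters left out ...]
18 18 18 18 18 18 18 18 15  9 18 24 24]
 [18 18 18 18 15 18 18 18 18 18 18 18 18 18 16  8 17 24 24]
 [18 18 18 18 15 18 18 18 18 18 18 18 18 18 16  8 15 24 24]
 [18 18 18 18 15 18 18 18 18 18 18 18 18 18 16  9 15 24 24]
 [20 18 18 18 15 18 18 18 18 18 18 18 18 18 12  9 21 24 24]
 [22 18 18 18 14 18 18 18 18 18 18 18 18 19  8 14 23 24 24]
 [24 19 18 18 14 18 18 18 18 18 18 18 18 14 11 19 24 24 24]
 [24 23 18 18 14 18 18 18 18 18 18 18 16  9 17 24 23 24 24]
 [24 24 22 19 14 18 18 18 18 18 19 15 13 17 23 24 23 24 24]
 [24 23 23 23 20 18 18 18 18 14 13 16 19 24 23 23 23 24 24]
 [23 23 23 23 23 23 21 20 19 19 22 23 24 24 23 23 23 24 24]
 [23 23 23 23 23 23 24 23 23 23 23 23 23 24 23 23 23 24 24]]
```

Run:
```python
from fit import *
c=np.load("w3.npy",allow_pickle=True).item()
L=[((-46,-48),(330,159.6)),((46,-48),(182.4,159.4)),((46,-72),(181.2,121)),((-46,-72),(330.9,121.2))]
for z in(118.5,119.4):
    p,e=fit([("w",c,(*l,z),np.array(q)) for l,q in L],None,(498,-226,1.58));print(p,e.round(2).tolist())
for i in range(3): print(observe()["ee_pos"]); camrig.capture("top")
```

```text
[ 499.74869856 -224.1898612     1.58557095] [[0.14, 0.07], [-0.33, 0.12], [-0.23, -0.05], [0.42, -0.1]]
[ 499.79350379 -224.18947069    1.58557127] [[0.49, 0.18], [-0.68, 0.22], [-0.6, -0.13], [0.78, -0.18]]
[ 499.42189851 -225.09866485  137.34439036]
[ 499.47019462 -225.14137481  137.42514237]
[ 499.50062515 -225.15385801  137.45763234]
```

```bash
python3 inch.py '-1.6 .5 5 -.005 0;0 0 10 0 0;0 0 7 0 0;0 0 0 0 0;0 0 0 0 0'; python3 inch.py '0 0 2 0 0;0 0 2 0 0;0 0 0 0 0'; python3 inch.py '0 0 2 0 0;0 0 2 0 0;0 0 0 0 0'
```

```text
time: 8.3
ee_pos: [497.9, -225.8, 115.1]
tool_rot: [3.141, 0.035, -0.001]
ft_force: [-0.8, -0.6, -3.4]
gripper_width: 0.131
finger_force: 30.0
time: 8.6
ee_pos: [497.8, -225.7, 111.4]
tool_rot: [-3.141, -0.035, 0.001]
ft_force: [0.3, 0.2, -2.8]
gripper_width: 0.136
finger_force: 30.0
time: 8.9
ee_pos: [497.7, -225.7, 107.2]
tool_rot: [-3.141, -0.035, 0.001]
ft_force: [0.0, 0.5, -3.9]
gripper_width: 0.132
finger_force: 30.0
```

```bash
for i in 1; do python3 inch.py '0 0 2 0 0;0 0 0 0 0;0 0 0 0 0'; done; python3 inch.py '0 0 2 0 0;0 0 0 0 0;0 0 0 0 0'; python3 -c "
from cell import r, camrig, ticket, observe
o=observe();print(o['ft_force'],o['moment'])"
```

```text
time: 9.2
ee_pos: [498.0, -225.7, 105.5]
tool_rot: [3.141, 0.035, -0.0]
ft_force: [0.1, 0.4, -1.8]
gripper_width: 0.14
finger_force: 30.0
time: 9.5
ee_pos: [498.0, -225.8, 103.5]
tool_rot: [3.141, 0.035, -0.0]
ft_force: [0.1, -0.5, -3.5]
gripper_width: 0.13
finger_force: 30.0
[ 0.05127771 -0.53444946 -3.53395207] [-0.40736549  0.0916518  -0.08409739]
```

```bash
python3 inch.py '0 0 2 0 0;0 0 0 0 0;0 0 0 0 0';  python3 -c "
from cell import r, camrig, ticket, observe
o=observe();print(o['ft_force'],o['moment'])"; python3 inch.py '0 0 2 0 0;0 0 0 0 0;0 0 0 0 0'; python3 -c "
from cell import r, camrig, ticket, observe
o=observe();print(o['ft_force'],o['moment'])"
```

```text
time: 9.8
ee_pos: [497.9, -225.8, 101.4]
tool_rot: [3.141, 0.035, -0.0]
ft_force: [0.1, -2.3, -2.9]
gripper_width: 0.136
finger_force: 30.0
[ 0.06225458 -2.33712226 -2.9461093 ] [-0.65051742  0.19372785 -0.08237373]
time: 10.1
ee_pos: [497.9, -225.8, 99.4]
tool_rot: [3.141, 0.035, -0.0]
ft_force: [-0.7, -1.8, -2.6]
gripper_width: 0.134
finger_force: 30.0
[-0.702141   -1.84955589 -2.57572183] [-0.81578902  0.27576136 -0.04983621]
```

```bash
python3 inch.py '0 .8 0 0 0;0 0 2 0 0;0 0 0 0 0;0 0 0 0 0'; python3 -c "
from cell import r, camrig, ticket, observe
o=observe();print(o['moment'])"; python3 inch.py '0 0 2 0 0;0 0 0 0 0;0 0 0 0 0'; python3 -c "
from cell import r, camrig, ticket, observe
o=observe();print(o['moment'])"
```

```text
time: 10.5
ee_pos: [498.0, -226.3, 97.4]
tool_rot: [-3.141, -0.035, 0.0]
ft_force: [-0.3, 0.1, -3.1]
gripper_width: 0.134
finger_force: 30.0
[-0.12685383  0.21144718 -0.04235424]
time: 10.8
ee_pos: [498.1, -226.5, 95.5]
tool_rot: [-3.141, -0.035, -0.0]
ft_force: [0.2, -0.2, -2.3]
gripper_width: 0.136
finger_force: 30.0
[-0.12786872  0.12346002 -0.03164037]
```

```bash
python3 inch.py '0 0 1 0 0;0 0 0 0 0;0 0 0 0 0';python3 inch.py '0 0 1 0 0;0 0 0 0 0;0 0 0 0 0'
```

```text
time: 11.1
ee_pos: [498.2, -226.5, 95.5]
tool_rot: [3.141, 0.035, 0.001]
ft_force: [-2.8, 2.5, 5.2]
gripper_width: 0.13
finger_force: 30.0
time: 11.4
ee_pos: [498.2, -226.5, 95.5]
tool_rot: [3.141, 0.036, 0.001]
ft_force: [-3.7, 4.1, 10.9]
gripper_width: 0.137
finger_force: 30.0
```

```bash
python3 inch.py '0 0 -1.8 0 0;0 0 0 0 .7;0 0 0 0 .7;0 0 0 0 .7;0 0 0 0 .7;0 0 0 0 .7;0 0 0 0 .7;0 0 0 0 .7'; python3 inch.py '0 0 -10 0 .8;0 0 -30 0 1;0 0 -40 0 1;0 0 -40 0 1;0 0 0 0 1'
python3 - <<'E'
from h import *
c=camrig.camera_params("wrist");im=camrig.capture("wrist")[:,:,::-1];cv2.imwrite("pics/w4.png",im);np.save("w4.npy",c,allow_pickle=True)
print(wproj(c,[[498,-226,78],[412,-11,40]]),observe()["joints"].round(2))
s=camrig.capture("side")[:,:,::-1];cv2.imwrite("pics/s4.png",s)
t=camrig.capture("top")[:,:,::-1]
A=cv2.resize(s[145:275,165:295],(390,390),interpolation=cv2.INTER_CUBIC);B=cv2.resize(im[100:300,150:350],(390,390),interpolation=cv2.INTER_CUBIC)
cv2.imwrite("pics/c4.png",np.hstack([A,B]))
E
```

```text
time: 12.2
ee_pos: [498.0, -226.5, 95.3]
tool_rot: [3.141, 0.035, 0.0]
ft_force: [0.3, -0.0, 0.4]
gripper_width: 0.659
finger_force: 0.0
time: 12.7
ee_pos: [501.6, -227.7, 222.8]
tool_rot: [3.137, 0.037, 0.022]
ft_force: [1.1, 0.1, 0.2]
gripper_width: 0.981
finger_force: 0.0
[[254.5508787  195.74564002]
 [ 98.78098603 246.99702168]] [-0.13  0.25 -0.19  0.   -1.12  1.72]
```

View pics/c4.png

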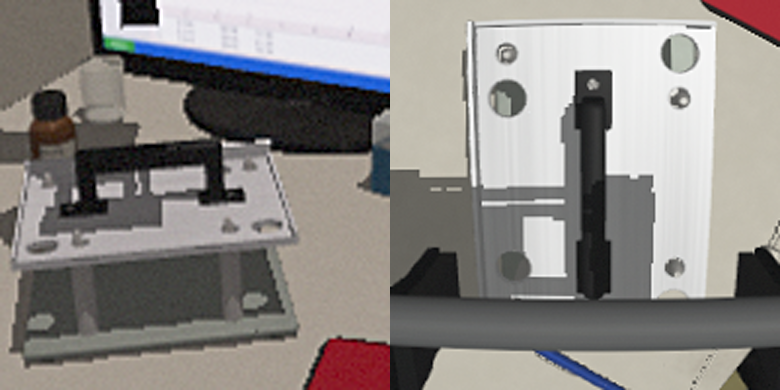

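Run:
```python
from h import *
W=np.load("w1.npy",allow_pickle=True).item();T=camrig.camera_params("top");S=camrig.camera_params("side")
print(wproj(W,[[413.7,-13.5,84],[413.7,-13.5,0]]), at(wray(W,438.4,121.6),84))
a=cv2.imread("pics/w1.png");g=cv2.cvtColor(a,cv2.COLOR_BGR2GRAY)[100:146,390:460]
n,l,s,ce=cv2.connectedComponentsWithStats(((g<60)*1).astype(np.uint8))
for i in range(1,n):
    if s[i][4]>100: print("w1 dark",s[i],ce[i]+[390,100],at(wray(W,*(ce[i]+[390,100])),82))
t=cv2.imread("pics/top0.png")[255:285,205:235];h=cv2.cvtColor(t,cv2.COLOR_BGR2HSV)
print((cv2.cvtColor(t,cv2.COLOR_BGR2GRAY)//10)[::1,::1])
print(((h[...,1]>90)*1))
```

```text
[[441.09671707 122.63324708]
 [407.67657246 121.26438537]] [412.94350694 -17.56634237  84.        ]
w1 dark [ 11   6  29  31 163] [415.52147239 115.42944785] [409.26629157 -48.78314562  82.        ]
w1 dark [ 35   7  26  28 525] [437.04190476 121.51238095] [412.95830949 -18.18904364  82.        ]
[[18 17 18 18 17 18 18 17 17 17 18 18 17 17 17 17 17 17 18 17 18 17 17 17
  18 17 18 17 18 18]
 [18 17 18 17 17 18 17 18 18 18 18 17 17 17 17 17 17 17 17 17 17 18 18 18
  17 18 18 17 18 18]
 [17 18 17 17 18 18 18 18 18 17 18 17 17 17 15 15 15 15 16 17 17 18 17 18
  17 17 18 17 18 18]
 [17 18 18 17 17 18 17 18 17 17 17 15 15 13 10  9  8 10 12 14 15 17 17 18
  17 18 17 17 17 17]
 [17 17 17 18 17 17 17 17 17 17 14 10  9  7  5  5  5  5  6  8 11 15 17 17
  17 17 17 18 18 18]
 [18 17 18 18 18 17 17 17 15 13  9  6  5  5  5  5  5  5  5  5  7 10 15 17
  17 18 18 18 18 17]
 [18 18 17 18 18 17 17 16 11  7  5  5  6  7  6  5  5  5  5  5  5  7 11 15
  17 17 17 18 18 18]
 [17 18 17 18 17 17 14 12  7  5  5  6  7  7  7  7  6  6  5  5  5  5  7 12
  17 17 17 18 18 17]
 [18 18 18 18 17 14  9  6  5  5  6  7  7  
[... 3239 characters left out ...]
0 0 0]
 [0 0 0 0 0 0 0 0 0 0 0 0 0 0 0 0 1 1 0 0 0 0 0 0 0 0 0 0 0 0]
 [0 0 0 0 0 0 0 0 0 0 0 0 0 0 0 0 0 0 0 0 0 0 0 0 0 0 0 0 0 0]
 [0 0 0 0 0 0 0 0 0 0 0 0 0 0 0 0 0 0 0 0 0 0 0 0 0 0 0 0 0 0]
 [0 0 0 0 0 0 0 0 0 0 0 0 0 0 0 0 0 0 0 0 0 0 0 0 0 0 0 0 0 0]
 [0 0 0 0 0 0 0 0 0 0 0 0 0 0 0 0 0 0 0 0 0 0 0 0 0 0 0 0 0 0]
 [0 0 0 0 0 0 0 0 0 0 0 0 0 0 0 0 0 0 0 0 0 0 0 0 0 0 0 0 0 0]
 [0 0 0 0 0 0 0 0 0 0 0 0 0 0 0 0 0 0 0 0 0 0 0 0 0 0 0 0 0 0]
 [0 0 0 0 0 0 0 0 0 0 0 0 0 0 0 0 0 0 0 0 0 0 0 0 0 0 0 0 0 0]
 [0 0 0 0 0 0 0 0 0 0 0 0 0 0 0 0 0 0 0 0 0 0 0 0 0 0 0 0 0 0]
 [0 0 0 0 0 0 0 0 0 0 0 0 0 0 0 0 0 0 0 0 0 0 0 0 0 0 0 0 0 0]
 [0 0 0 0 0 0 0 0 0 0 0 0 0 0 0 0 0 0 0 0 0 0 0 0 0 0 0 0 0 0]]
```

```bash
python3 inch.py '-16 -43 0 0 1;-16 -43 0 0 1;-16 -43 0 0 1;-16 -43 0 0 1;-16 -43 0 0 1;0 0 0 .14 1;0 0 0 .14 1;0 0 0 .14 1'; python3 inch.py '0 0 5 .14 1;0 0 5 .14 1;0 0 5 .14 1;0 0 5 .14 1;0 0 5 .14 1;0 0 5 .14 1;0 0 5 .14 1;0 0 5 .14 1';python3 inch.py '0 0 20 .04 1;0 0 20 0 1;0 0 0 0 1;0 0 0 0 1'
python3 - <<'E'
from h import *
o=observe();M=R.from_rotvec(o["tool_rot"]);print(o["ee_pos"],M.as_matrix()[:,:2].T.round(3).tolist(),o["joints"].round(2),o["time"])
c=camrig.camera_params("wrist");a=camrig.capture("wrist")[:,:,::-1];cv2.imwrite("pics/w5.png",a)
p=wproj(c,[[413,-13,84],[413,-13,0]]);print(p)
u,v=p[0].astype(int);g=cv2.cvtColor(a,cv2.COLOR_BGR2GRAY)
h=cv2.cvtColor(a,cv2.COLOR_BGR2HSV);m=((h[...,1]>100)&(h[...,0]<20)&(h[...,2]>40)&(h[...,2]<180)).astype(np.uint8)
n,l,s,ce=cv2.connectedComponentsWithStats(m)
for i in range(1,n):
    if s[i][4]>60:print("amber",s[i],ce[i].round(1))
print((g[v-40:v+41:4,u-40:u+41:4]//10))
E
```

```text
time: 13.65
ee_pos: [412.2, -12.9, 214.3]
tool_rot: [3.077, -0.627, -0.004]
ft_force: [0.1, -0.2, 1.1]
gripper_width: 1.001
finger_force: 0.0
time: 14.45
ee_pos: [412.2, -13.7, 173.9]
tool_rot: [2.271, -2.167, -0.003]
ft_force: [-0.3, 0.1, 0.2]
gripper_width: 1.005
finger_force: 0.0
time: 14.85
ee_pos: [412.9, -13.6, 134.9]
tool_rot: [2.235, -2.205, -0.001]
ft_force: [0.2, 0.5, -0.4]
gripper_width: 0.999
finger_force: 0.0
[412.85182107 -13.60279018 134.93862981] [[0.013, -1.0, 0.001], [-1.0, -0.013, 0.002]] [ 0.36  0.12 -0.61  0.   -0.85 -0.35] 14.85
[[255.30965487 217.73312532]
 [255.4227567  192.28868443]]
amber [234 182  45  35 625] [257.2 195.1]
[[19 19 19 19 19 19 19 19 12 13 13 12  9 19 19 19 19 19 19 19 19]
 [19 19 19 19 19 19 19 13 13 13 12 12 11  8 15 19 19 19 19 19 19]
 [19 19 19 19 19 19 13 14  5  5  5  5  4  6  4 19 19 19 19 19 19]
 [19 19 19 19 19 19 12  5  5  5  6  5  5  5  4 11 19 19 19 19 19]
 [19 19 19 19 19 17  5  6  6  6  6  6  5  5  5  4 18 19 19 19 19]
 [19 19 19 19 19 10  6  5  5  3  4  3  4  5  5  5 10 19 19 19 19]
 [19 19 19 19 19  7  7  4  3  5  6  6  3  3  5
[... 244 characters left out ...]
 8  8  8  8  8  8  7  4 10 10 10 10 10]
 [10 10 10 10 10 10  3  4  4  4  4  4  4  4  4  8 17 17 17 17 17]
 [10 10 10 10 10 10  7  4  4  4  4  4  4  4  4 10  9  9  9  9  9]
 [10  9 10 10 10 10 10  6  7  7  7  7  7  7  9 10 10 10 10 10 10]
 [10 10 10 10 10 10 10 10  9  8  8  8  7  9 10 10 10 10 10 10 10]
 [10 10 10 10 10 10 10 10 10 10 10 10 10 10 10 10 10 10 10 10 10]
 [10 10 10 10 10 10 10 10 10 10 10 10 10 10 10 10 10 10 10 10 10]
 [10 10 10 10 10 10 10 10 10 10 10 10 10 10 10 10 10 10 10 10 10]
 [10 10 10 10 10 10  9 10 10 10 10 10 10 10 10 10 10 10 10 10 10]
 [ 6  6  7  7  7  7  7  7  7  7  7  7  7  7  7  7  7  7  7  6  6]
 [ 8  8  8  8  8  8  7  8  8  8  8  8  8  8  8  8  8  8  8  8  8]]
```

```bash
python3 inch.py '0 0 25 0 1;0 0 30 0 1;0 0 30 0 1;0 0 20 0 1;0 0 9 0 1;0 0 0 0 0;0 0 0 0 0;0 0 0 0 0'; python3 inch.py '0 0 0 0 0;0 0 0 0 0;0 0 0 0 0;0 0 0 0 0;0 0 0 0 0;0 0 0 0 0'
```

```text
time: 15.7
ee_pos: [414.3, -13.0, 22.5]
tool_rot: [-2.234, 2.205, -0.002]
ft_force: [-0.1, 0.1, 0.6]
gripper_width: 0.812
finger_force: 0.0
time: 16.3
ee_pos: [413.2, -13.4, 21.5]
tool_rot: [2.236, -2.207, -0.0]
ft_force: [-0.9, 0.3, 3.3]
gripper_width: 0.441
finger_force: 30.0
```

```bash
python3 inch.py '0 0 -5 0 0;0 0 -15 0 0;0 0 -25 0 0;0 0 -25 0 0;0 0 -25 0 0;0 0 -20 0 0;0 0 -10 0 0;0 0 0 0 0'; python3 inch.py '10 -5 0 0 0;20 -10 0 0 0;30 -14 0 0 0;30 -14 0 0 0;30 -14 0 0 0;30 -13 0 0 0;20 -9 0 0 0;9 -4 0 0 0'; python3 inch.py '0 0 0 0 0;0 0 0 0 0;0 0 0 0 0'; python3 -c "
from cell import r, camrig, ticket, observe
o=observe();print(o['ee_pos'],o['time'])"
```

```text
time: 17.1
ee_pos: [413.9, -13.1, 147.3]
tool_rot: [-2.234, 2.205, -0.002]
ft_force: [0.1, -0.5, -1.4]
gripper_width: 0.448
finger_force: 30.0
time: 17.9
ee_pos: [498.3, -193.4, 144.1]
tool_rot: [2.231, -2.208, -0.004]
ft_force: [-0.7, -0.0, -1.1]
gripper_width: 0.445
finger_force: 30.0
time: 18.2
ee_pos: [498.0, -190.5, 146.1]
tool_rot: [2.237, -2.206, -0.001]
ft_force: [0.3, 0.6, -0.9]
gripper_width: 0.449
finger_force: 30.0
[ 497.96504102 -190.47059783  146.06790883] 18.2
```

```bash
python3 inch.py '0 0 8 0 0;0 0 12 0 0;0 0 12 0 0;0 0 6 0 0;0 0 3 0 0;0 0 0 0 0;0 0 0 0 0'; python3 inch.py '0 0 2 0 0;0 0 1 0 0;0 0 0 0 0;0 0 0 0 0';python3 inch.py '0 0 1 0 0;0 0 0 0 0;0 0 0 0 0'
```

```text
time: 18.9
ee_pos: [498.9, -191.4, 105.5]
tool_rot: [-2.236, 2.207, -0.001]
ft_force: [-0.6, -0.7, -1.5]
gripper_width: 0.442
finger_force: 30.0
time: 19.3
ee_pos: [498.6, -191.3, 102.4]
tool_rot: [-2.236, 2.207, -0.0]
ft_force: [-0.4, 0.5, -2.2]
gripper_width: 0.443
finger_force: 30.0
time: 19.6
ee_pos: [498.5, -191.3, 101.3]
tool_rot: [2.236, -2.207, -0.0]
ft_force: [-0.6, -0.2, -1.1]
gripper_width: 0.44
finger_force: 30.0
```

```bash
python3 inch.py '0 0 1 0 0;0 0 0 0 0;0 0 0 0 0'; python3 inch.py '0 0 .7 0 0;0 0 0 0 0;0 0 0 0 0'
```

```text
time: 19.9
ee_pos: [498.5, -191.3, 100.3]
tool_rot: [2.236, -2.207, -0.0]
ft_force: [-0.6, -0.4, -1.6]
gripper_width: 0.439
finger_force: 30.0
time: 20.2
ee_pos: [498.6, -191.2, 99.6]
tool_rot: [-2.236, 2.207, 0.0]
ft_force: [0.1, -0.1, -1.6]
gripper_width: 0.444
finger_force: 30.0
```

```bash
python3 inch.py '0 0 .7 0 0;0 0 0 0 0;0 0 0 0 0'; python3 inch.py '0 0 .7 0 0;0 0 0 0 0;0 0 0 0 0'
```

```text
time: 20.5
ee_pos: [498.6, -191.3, 99.5]
tool_rot: [-2.236, 2.207, -0.001]
ft_force: [-1.9, 1.5, 5.2]
gripper_width: 0.445
finger_force: 30.0
time: 20.8
ee_pos: [498.7, -191.3, 99.5]
tool_rot: [-2.236, 2.206, -0.001]
ft_force: [-2.6, 0.8, 7.8]
gripper_width: 0.443
finger_force: 30.0
```

```bash
python3 inch.py '0 0 -1 0 0;0 0 0 0 0;0 0 0 0 1;0 0 0 0 1;0 0 0 0 1;0 0 0 0 1;0 0 0 0 1;0 0 0 0 1'; python3 inch.py '0 0 0 0 1;0 0 -10 0 1;0 0 -25 0 1;0 0 -35 0 1;0 0 -35 0 1;0 0 -20 0 1;0 0 0 0 1;0 0 0 0 1'
python3 - <<'E'
from fit import *
c=camrig.camera_params("wrist");a=camrig.capture("wrist")[:,:,::-1];cv2.imwrite("pics/w6.png",a)
p=wproj(c,[[498.5,-191.3,162]])[0];print(p,observe()["ee_pos"],observe()["ft_force"])
u,v=p.astype(int);g=cv2.cvtColor(a,cv2.COLOR_BGR2GRAY)
print((g[v-60:v+41:4,u-48:u+49:4]//10))
# handle/plate check in side picture: difference between now and picture after shelf placing
s=camrig.capture("side")[:,:,::-1];cv2.imwrite("pics/s6.png",s)
b=cv2.imread("pics/s4.png");d=np.abs(s.astype(int)-b).max(2)>40
x,y=proj(camrig.camera_params("side"),[[498.5,-191,78],[498.5,-191,162],[430,-290,78],[560,-290,78]]).T;print(x,y)
h=cv2.cvtColor(s,cv2.COLOR_BGR2HSV);m=((h[...,1]>90)&(h[...,0]<20)&(h[...,2]<170)).astype(np.uint8)
n,l,st,ce=cv2.connectedComponentsWithStats(m)
for i in range(1,n):
    if st[i][4]>60:print("amber",st[i],ce[i].round(1))
print("front edge diff px",d[225:245,170:262].sum())
E
```

```text
time: 21.6
ee_pos: [498.6, -191.3, 99.1]
tool_rot: [2.236, -2.207, -0.0]
ft_force: [-0.4, -0.8, -0.5]
gripper_width: 0.903
finger_force: 0.0
time: 22.4
ee_pos: [498.3, -191.1, 224.6]
tool_rot: [-2.235, 2.206, -0.0]
ft_force: [0.1, 0.3, -0.4]
gripper_width: 0.995
finger_force: 0.0
[255.57457548 212.01821956] [ 497.8547888  -191.02916253  223.6190452 ] [-0.69602937  0.33879805  0.46200834]
[[ 5  4  4  5  5 21 22 22 22 22 22 22 22 22 22 22 22 22 22 22  5  5  3  3
   4]
 [ 3  3  3  2  2  2  2  2  2  2  2  3  2  3  3  3  3  3  3  3  3  3  3  3
   3]
 [ 6  6  7  7  7  7  7  7  7  7  7  7  6  6  6  6  6  6  6  6  6  6  6  6
   6]
 [ 5  5  5  5  5  5  4  4  4  4  4  4  4  4  4  4  4  4  4  4  4  4  4  4
   4]
 [ 3  3  3  3  3  4  4  4  4  5  5  6  6  6  6  6  8  8  8  7  7  7  7  6
   6]
 [22 22 22 20 11 10 10 17 17 17 18 15 10 12 18 18 18 17 17 17 17 16 16 15
  10]
 [22 22 22 22 22 22 22 22 22 21 14 13 12 12 11 17 22 22 22 22 22 22 22 22
  22]
 [22 22 22 22 22 22 22 22 23 14 12  7  5  7  9  7 18 22 22 22 22 22 22 22
  22]
 [22 22 22 22 22 22 22 22 12  5  5  6  6  5  5  5  4 22 22 22 22 22 2
[... 926 characters left out ...]
10 10 10 10 10 10 10 10 10 10 10 10 10
  10]
 [19 19 19 19 19 10 10 10 10 10 10 10 10 10 10 10 10 10 10 10 10 10 10 10
  10]
 [19 19 19 19 20 10 10 10 10 10 10 10 10 10 10 10 10 10 10 10 10 10 10 10
  10]
 [19 19 19 19 20 10 10 10 10 10 10 10 10 10 10 10 10 10 10 10 10 10 10 10
  10]
 [19 19 19 19 19 10 10 10 10 10 10 10 10 10 10 10 10 10 10 10 10 10 10 10
  10]
 [16 17 17 18 18  9 10 10 10 10 10 10 10 10 10 10 10 10 10 10  9  9  9  9
   9]]
[215.73633241 212.70872439 179.49158334 248.83179363] [205.85551232 168.76207171 231.19153077 225.49575432]
amber [163  87  34   7  94] [178.7  89.9]
amber [205 177  19  17 189] [213.1 183.9]
amber [352 256  23  10 157] [362.6 260.2]
front edge diff px 0
```

```bash
python3 -c "
from cell import r, camrig, ticket, observe
print(ticket.finish_job())"
```

```text
the job is handed in; nothing more can be done
None
```

I turned the shelf half a turn, lowered it onto the four post shoulders with the pins through its corner holes, and stood the amber bottle upright on it beside the handle. I handed the job in after about 22 s of robot time; it returned no verdict, but my last camera checks showed the shelf unmoved and the bottle upright.

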